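# Push the lint screen out over the table end

### The job

The dryer's lint screen lies flat on the folding table, its blue grip strip towards the table's free end, the one above the lint bin. Push it along the tabletop until the whole blue strip, and no more than the strip, sticks out past that end, with the seam between the strip and the grey frame lined up along the table's edge, so the attendant can take hold of it from there. Only push it, do not grip or lift it, and leave the other things on the table where they are.

Things in the scene. Friction and masses are not known exactly. Their poses are not given: they have to be found in the camera images.
- folding_table: White laminate folding table, fixed, on its own legs; top 540 (its x) by 1250 mm (its y), 30 thick. Origin: on the top surface (world z = 0), middle of the free end's straight edge. +y points out past the free end (about the robot's left), x runs along that edge, away from the robot, z up. The top covers y -1250 to 0, x -270 to 270 mm. Shifted, and turned up to 0.12 rad, each time.
- lint_screen: Loose flat plate 160 wide (its x), 200 long (y), 12 mm thick, about 0.22 kg: grey frame with dark mesh, then a blue grip strip. Origin: underside, middle of the straight seam between them. Strip: y 0 to 40 mm; frame: y 0 to -160, ending in a straight upright back edge. Starts flat, seam 80-160 mm short of the free end, up to 0.3 rad off square. Plain friction, 1-3 N; stops when the push stops.
- seam_left (a point): End of the seam on the screen's underside, at x = -80 mm, y = 0 of the screen (the side nearer the robot).
- seam_right (a point): Other end of the seam, at x = +80 mm, y = 0 of the screen (the side away from the robot).
- detergent_jug: Bystander: orange detergent jug with blue cap, 80 by 120 mm, 247 mm tall, upright; origin at the centre of its underside.
- sheet_box: Bystander: green dryer-sheet box, 65 by 120 mm, 75 mm tall; origin at the centre of its underside.
- scoop_cup: Bystander: yellow measuring cup, 72 mm across, 75 mm tall, upright; origin at the centre of its underside.
- lint_brush: Bystander: brush with wooden back and black bristles, lying bristles down, 180 mm long (its x), 42 mm wide, 38 mm high; origin on its underside, its head (90 mm long) at +x, its handle at -x.

How it is judged (in metres and radians):
At the end, for the whole second after the job is handed in: Both ends of the seam lie within 8 mm of the edge of the table's free end (either side of it), so the blue strip overhangs by 40 mm, plus or minus 8 mm, squarely; the screen lies flat and still on the table, within its width; each bystander stands within 20 mm of where it was, not tipped (y of seam_left in the frame of folding_table between -0.008 and 0.008 m and x of seam_left in the frame of folding_table between -0.27 and 0.27 m and z of seam_left in the frame of folding_table between -0.003 and 0.003 m and y of seam_right in the frame of folding_table between -0.008 and 0.008 m and x of seam_right in the frame of folding_table between -0.27 and 0.27 m and z of seam_right in the frame of folding_table between -0.003 and 0.003 m and y of lint_screen in the frame of folding_table below 0.008 m and angle between lint_screen's own z axis and vertical below 0.03 rad and linear speed of lint_screen below 0.01 m/s and angular speed of lint_screen below 0.05 rad/s and distance of each of detergent_jug, sheet_box, scoop_cup, lint_brush from where it was at the start of the episode below 0.02 m and angle between each of detergent_jug, sheet_box, scoop_cup, lint_brush's own z axis and vertical below 0.2 rad); the robot touches nothing.
It fails at once if the lint screen is lifted (its seam 10 mm or more above the tabletop) or tipped up by more than about 6 degrees (z of any of seam_left, seam_right, lint_screen in the frame of folding_table above 0.01 m or angle between lint_screen's own z axis and vertical above 0.1 rad).
It fails at once if a bystander is moved by more than 20 mm or tipped (distance of any of detergent_jug, sheet_box, scoop_cup, lint_brush from where it was at the start of the episode above 0.02 m or angle between any of detergent_jug, sheet_box, scoop_cup, lint_brush's own z axis and vertical above 0.2 rad).
It also fails if it takes over 40 s, if anything falls off the work surface, if the arm or the gripper's body presses on something with over 40 N, if the wrist force passes 120 N, or if a joint passes its speed limit or range.

### The arm

A 6-joint arm with a two-finger parallel gripper is mounted at the origin on the work surface. World frame = base frame: x ahead of the robot, y to its left, z up, the work surface at z = 0. Lengths are in m, angles in degrees, forces in N, time in s.
With the tool pointing down it reaches from about 0.3 to 0.75 m from the base axis. Payload 8.5 kg.
Tool frame: the origin (TCP) lies between the finger pads; the fingertips stand 17 mm ahead of it and the grasp point (between the pads) lies 2 mm behind it; z points along the fingers, y is the direction in which the jaws open and shut (so a half turn about z gives the same grasp; the last joint's range is limited). The gripper opens to 85 mm and grips with 20 to 120 N. Pads are 22 mm wide; open, the fingers measure 114 mm over their backs; the gripper's body (76 mm by 85 mm) begins 54 mm behind the grasp point. The pads swing forward as they close: fully open they stand 13 mm farther back than shut.
Start: joints at [-89.57, 21.807, 74.336, -0, 83.858, -12.336], TCP at [0.122, -0.536, 0.248] pointing down, gripper open.
Joint ranges: [-178.18, 178.18], [-50.72, 133.34], [12.68, 142.11], [-81.47, 261.47], [9.98, 163.14], [-165.26, 165.26]. Speed limits (degrees/s): [136.94, 136.94, 180, 180, 180, 180].

### API

Orientations are given as a 3x3 rotation matrix whose columns are the frame's x, y, z axes.
In Python, from rig import readout, eyes, env gives the robot as it stands.
- The arm moves only by the tool arm_command, never from a script. Its argument "rows" is text: rows parted by semicolons, each of 7 numbers parted by spaces: the closure, from 0 (fully open) to 1 (shut), then the shift along the tool's x, y, z in mm, then the turn, a rotation vector about the tool's x, y, z in degrees. In form: grip dx dy dz rx ry rz; .... A call has 1 to 5 rows; each row shifts and turns the commanded pose from where the row before left it, along the tool's axes as they then stand; what a row does not reach is not made up. A row lasts 1/12 s, in which the tool goes at most 41.7 mm and 7.16 degrees, less where a joint would pass 70% of its speed; a pose out of reach is approached as far as the arm can. A call with a gripper value outside its range is refused whole. The fingers move at their own pace and stop on an object; "squeeze" is the grip in N (left out, the last holds). Time passes only in rows, so rows that do not move let the fingers close. It gives the time, the measured TCP pose, the force and the opening at its end, in the units of the state.
- readout.observe(): the state, without advancing time (a new reading comes with each control period).
- eyes.get_image(name): name is "side" or "top"; returns the picture (480x640x3 uint8, red, green, blue); there is no depth.
- eyes.camera_model(name): a dict with "mtx" (3x3 intrinsics, pixels), "view" (4x4, takes a point from world to camera coordinates). Camera axes: x right, y up, looking along -z (the intrinsics and any distortion apply to the point x, -y, -z); pixel columns grow to the right and rows downward; lengths in m; the calibration is good to about 2 mm. A picture is of the moment at which its call begins. camera_model takes no time and is no camera call.
- env.close_job(): hands the job in, once; it reports no verdict.
The state is a dict: "time_s": time; "q": joint angles; "qvel": joint speeds; "joint_efforts": joint torques, N m; "position": TCP position; "tool_rot": TCP orientation; "ft_force": force on the tool from outside, world axes, zero at the start; "wrist_torque": the same for the moment, N m; "grip_width": finger opening in m.
Only numpy, scipy, OpenCV 4.12 (cv2) and the standard library are available. Lean on these libraries where they do the work, as an engineer would, in place of code of your own. Each camera call takes 0.05 s, during which the arm holds its last target. There are 200 camera calls.

## Working session

There is one attempt and no reset: what is moved stays moved. The work goes in short steps, Python scripts to look and compute and a tool call to move; the robot and the scene stay as the last step left them, time stands still between calls to the robot, and variables do not carry over. Pictures are saved under pics/ and viewed, about 8 in all and at most 12, crops included, and the job is handed in when it is done.

Besides the shell and the picture viewer there is one more tool, called after ">>>" in YAML: its name, and indented under it one key for each argument. arm_command: Moves the arm, as the interface text tells. Its arguments: {"type":"object","properties":{"rows":{"type":"string"},"squeeze":{"type":"number"}},"required":["rows"]}

```bash
mkdir -p pics
python3 - <<'E'
from rig import readout, eyes, env
import cv2
for n in("top","side"):
    im=eyes.get_image(n); cv2.imwrite(f"pics/{n}0.png",im[:,:,::-1]); m=eyes.camera_model(n); print(n,m)
s=readout.observe(); print(s["position"],s["tool_rot"],s["time_s"],s["ft_force"])
E
```

```text
top {'mtx': array([[482.50771673,   0.        , 324.17992109],
       [  0.        , 482.50771673, 235.47993108],
       [  0.        ,   0.        ,   1.        ]]), 'view': array([[-0.00392236, -0.99987994, -0.01499065, -0.01490862],
       [ 0.98978083, -0.00601872,  0.14246992, -0.57454321],
       [-0.14254304, -0.01427864,  0.98968561, -1.00227595],
       [ 0.        ,  0.        ,  0.        ,  1.        ]])}
side {'mtx': array([[449.03252184,   0.        , 320.61756772],
       [  0.        , 449.03252184, 242.66484634],
       [  0.        ,   0.        ,   1.        ]]), 'view': array([[-0.91033291, -0.41365457,  0.01356098,  0.51663205],
       [ 0.31739652, -0.67671867,  0.66431264, -0.25334147],
       [-0.26561899,  0.60904986,  0.7473318 , -0.77649704],
       [ 0.        ,  0.        ,  0.        ,  1.        ]])}
[ 0.1215076  -0.53616549  0.247795  ] [[ 9.75285318e-01  2.20949197e-01 -3.52724664e-05]
 [ 2.20949059e-01 -9.75284501e-01  1.28638410e-03]
 [ 2.49824843e-04 -1.26238494e-03 -9.99999172e-01]] 0.1 [0.10337221 0.12246204 0.0139123 ]
```

View pics/top0.png

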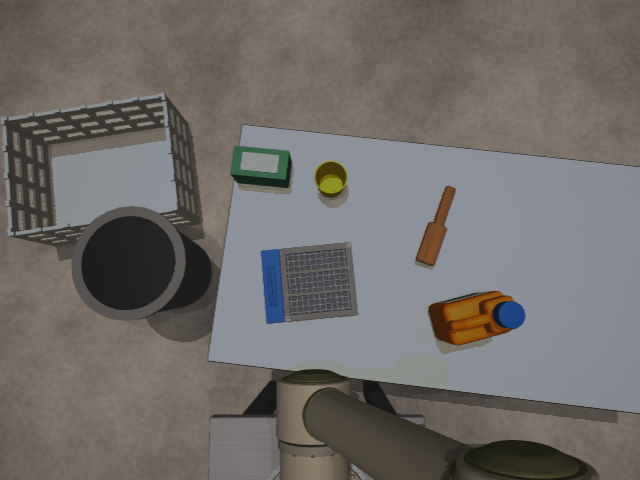

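View pics/side0.png

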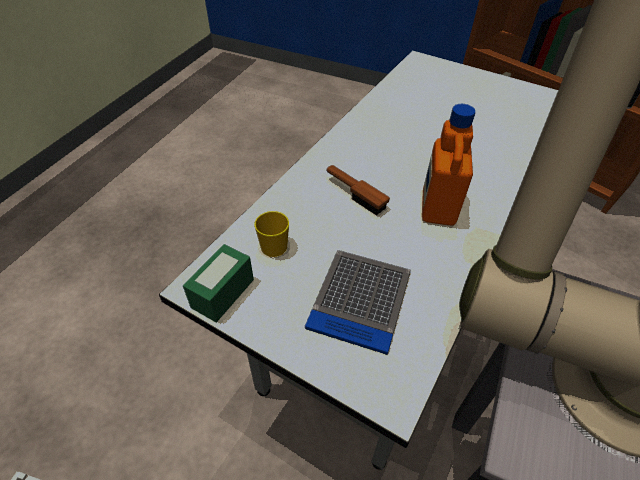

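Top view: the table's free edge runs (241,125)–(209,360). The screen's seam is at about (280,249)–(285,320) and its back edge at (350,243)–(356,315). The jug, at about (430,320), is clear of the space behind the screen. I plan to push the back edge with both open fingertips, keeping the jaw axis parallel to the table edge.

```bash
cat > h.py <<'E'
from rig import readout, eyes, env
import cv2, numpy as np
def ray(n,uv,z):
    m=eyes.camera_model(n); V=m["view"]; R,t=V[:3,:3],V[:3,3]; c=-R.T@t
    uv=np.atleast_2d(uv).astype(float)
    d=np.c_[uv,np.ones(len(uv))]@np.linalg.inv(m["mtx"]).T*[1,-1,-1]@R
    return c+d*((z-c[2])/d[:,2])[:,None]
def line(p):
    f=cv2.fitLine(np.float32(p),cv2.DIST_HUBER,0,.01,.01).ravel(); return f[:2],f[2:]
def measure(im, rows, seamrows=None, c1=330):
    """top image: edge fit over given rows; blue strip's two long sides"""
    hsv=cv2.cvtColor(im,cv2.COLOR_RGB2HSV)
    g=cv2.cvtColor(im,cv2.COLOR_RGB2GRAY).astype(float)
    blue=((hsv[...,0]>100)&(hsv[...,0]<125)&(hsv[...,1]>150)).astype(np.uint8)
    blue[:, c1:]=0; blue[:, :190]=0; blue[:220]=0; blue[345:]=0
    ed=[]
    for r in rows:
        if blue[r].any(): continue
        a,b=int(241-(r-125)*32/235)-9,int(241-(r-125)*32/235)+10
        d=np.diff(g[r,a:b]); k=int(d.argmax()); w=np.clip(d[max(0,k-2):k+3],0,None)
        ed.append((a+.5+(w*np.arange(max(0,k-2),max(0,k-2)+len(w))).sum()/w.sum(),r))
    ys=np.where(blue.sum(1)>8)[0]; ys=ys[5:-5]
    f=lambda k:[(np.where(blue[r])[0][k]+(.5 if k else -.5),r) for r in ys]
    E=ray("top",ed,0)[:,:2]; S=ray("top",f(-1),.012)[:,:2]; F=ray("top",f(0),.012)[:,:2]
    d,p=line(E); d=d*np.sign(d[0])           # table x axis; fit
    n=np.array([-d[1],d[0]])                 # table +y
    print("edge pt",p,"x axis",d,"yaw",np.degrees(np.arctan2(d[1],d[0])), "resid",np.abs((E-p)@n).max())
    ds,ps=line(S); ds=ds*np.sign(ds[0]); df,pf=line(F); df=df*np.sign(df[0])
    print("strip yaw seam/front",[np.degrees(np.arctan2(q[1],q[0])) for q in(ds,df)])
    print("strip center",S.mean(0),"seam y in table",(S.mean(0)-p)@n,"ends",(S[[0,-1]]-p)@n,"front",(F[[0,-1]]-p)@n)
    return p,d,n,S.mean(0),ds
E
python3 - <<'E'
from h import *
im=eyes.get_image("top")
p,d,n,c,ds=measure(im,range(205,350))
m=np.array([-ds[1],ds[0]]); print("back mid",c-.16*m)
print("back corners px",ray("top",[(350,243),(356,315)],.012))
print("jug,brush head",ray("top",[(430,300),(440,345),(417,262)],0))
s=readout.observe();R=s["tool_rot"]; print(s["position"])
E
```

```text
edge pt [0.46618852 0.21833503] x axis [ 0.99266547 -0.12089368] yaw -6.9436817 resid 0.0010049206986591443
strip yaw seam/front [np.float32(5.28305), np.float32(5.192433)]
strip center [0.46750198 0.07757294] seam y in table -0.13957087770823937 ends [-0.1250317  -0.15348931] front [-0.08757938 -0.11673511]
back mid [ 0.48223414 -0.08174737]
back corners px [[ 0.56145615 -0.07452395  0.012     ]
 [ 0.40393445 -0.08571376  0.012     ]]
jug,brush head [[ 0.43564448 -0.24929739  0.        ]
 [ 0.33880298 -0.26752919  0.        ]
 [ 0.51952464 -0.2234134   0.        ]]
[ 0.12153754 -0.53620956  0.2478827 ]
```

>>> arm_command:
  rows: "0 0 0 -37 0 0 -7; 0 0 0 -37 0 0 -7; 0 0 0 -37 0 0 -7; 0 0 0 0 0 0 -7; 0 0 0 0 0 0 -7"

```text
time_s: 0.57
position: [0.1216, -0.5367, 0.3614]
tool_rot: [[0.668, 0.744, 0.0], [0.744, -0.668, -0.004], [-0.003, 0.003, -1.0]]
ft_force: [-0.9, -1.0, -1.0]
grip_width: 0.0852
```

>>> arm_command:
  rows: "0 0 0 0 0 0 -7; 0 0 0 0 0 0 -7; 0 0 0 0 0 0 -7; 0 0 0 0 0 0 -7; 0 0 0 0 0 0 -7.1"

```text
time_s: 0.98
position: [0.1215, -0.5363, 0.359]
tool_rot: [[0.118, 0.993, -0.0], [0.993, -0.118, 0.001], [0.001, -0.0, -1.0]]
ft_force: [-0.5, 0.5, -0.2]
grip_width: 0.0855
```

>>> arm_command:
  rows: "0 29.7 20 0 0 0 0; 0 29.7 20 0 0 0 0; 0 29.7 20 0 0 0 0; 0 29.7 20 0 0 0 0; 0 29.7 20 0 0 0 0"

```text
time_s: 1.4
position: [0.2399, -0.3999, 0.3591]
tool_rot: [[0.125, 0.992, -0.0], [0.992, -0.125, 0.0], [0.0, -0.0, -1.0]]
ft_force: [0.5, -0.6, 0.7]
grip_width: 0.0856
```

>>> arm_command:
  rows: "0 29.7 20 0 0 0 0; 0 29.7 20 0 0 0 0; 0 29.7 20 0 0 0 0; 0 29.7 20 0 0 0 0; 0 29.7 20 0 0 0 0"

```text
time_s: 1.82
position: [0.3576, -0.2649, 0.3593]
tool_rot: [[0.124, 0.992, -0.0], [0.992, -0.124, 0.0], [0.0, -0.0, -1.0]]
ft_force: [0.8, -0.5, -0.1]
grip_width: 0.0852
```

>>> arm_command:
  rows: "0 29.7 20 0 0 0 0; 0 29.7 20 0 0 0 0; 0 29.7 20 0 0 0 0; 0 29.7 20 0 0 0 0; 0 29.7 20 0 0 0 0"

```text
time_s: 2.23
position: [0.4753, -0.1299, 0.3592]
tool_rot: [[0.124, 0.992, -0.0], [0.992, -0.124, 0.0], [0.0, -0.0, -1.0]]
ft_force: [0.4, -1.0, 0.3]
grip_width: 0.0855
```

>>> arm_command:
  rows: "0 0 0 40 0 0 0; 0 0 0 40 0 0 0; 0 0 0 40 0 0 0; 0 0 0 40 0 0 0; 0 0 0 40 0 0 0"

```text
time_s: 2.65
position: [0.4742, -0.1312, 0.1577]
tool_rot: [[0.124, 0.992, 0.0], [0.992, -0.124, -0.0], [-0.0, 0.0, -1.0]]
ft_force: [1.4, -0.9, -0.3]
grip_width: 0.0851
```

Run:
```python
from h import *
for n in("top","side"):
    cv2.imwrite(f"pics/{n}1.png",eyes.get_image(n)[:,:,::-1])
s=readout.observe();print(s["position"],s["tool_rot"],s["q"])
```

```text
[ 0.47202104 -0.13023919  0.15468152] [[ 0.12431789  0.99219181 -0.01002377]
 [ 0.99223292 -0.12426611  0.00563539]
 [ 0.00434578 -0.01064649 -0.99993388]] [-2.93097005e+01  2.15781612e+01  9.19329248e+01  4.38399114e-04
  6.71477889e+01 -2.21697645e+01]
```

View pics/side1.png

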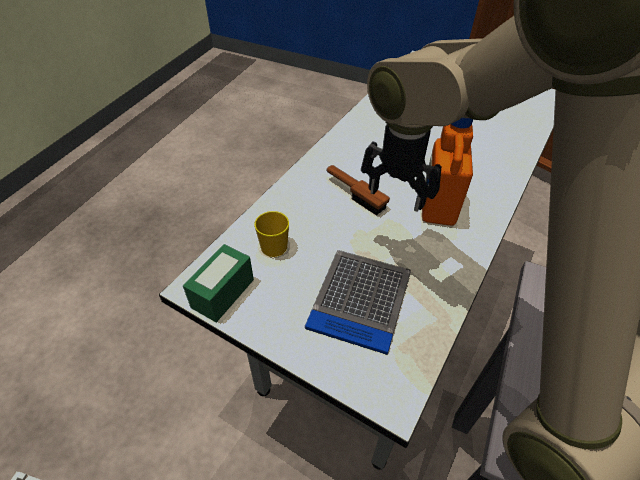

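View pics/top1.png

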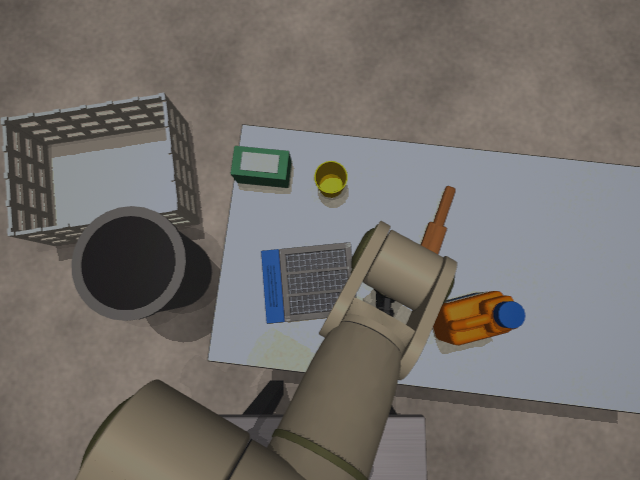

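Run:
```python
from h import *
print("jug base side",ray("side",[(422,218),(458,224),(469,190)],0).round(3))
print("jug cap top z.247",ray("top",[(496,315),(510,315)],.247).round(3))
print("jug shoulder top view z .0/.17",ray("top",[(430,305),(440,345)],0).round(3),ray("top",[(430,305),(440,345)],.17).round(3))
m=eyes.camera_model("side")
for z in (.25,.3,.35,.4):   # tool axis heights in side image
    q=m["view"]@[.472,-.130,z,1]; q=q[:3]*[1,-1,-1]; u=m["mtx"]@q; print(z,u[:2]/u[2])
for z in(.25,.3,.35,.4): print(z,"fork right corner",ray("top",[(455,262),(437,320),(420,365),(400,378)],z)[:,:2].round(3).tolist())
```

```text
jug base side [[ 0.426 -0.26   0.   ]
 [ 0.345 -0.276 -0.   ]
 [ 0.347 -0.405  0.   ]]
jug cap top z.247 [[ 0.408 -0.309  0.247]
 [ 0.408 -0.333  0.247]]
jug shoulder top view z .0/.17 [[ 0.425 -0.249  0.   ]
 [ 0.339 -0.268  0.   ]] [[ 0.425 -0.215  0.17 ]
 [ 0.353 -0.23   0.17 ]]
0.25 [402.10037392 157.56302659]
0.3 [406.52558066 133.65478076]
0.35 [411.41043877 107.26315759]
0.4 [416.83048826  77.98003404]
0.25 fork right corner [[0.497, -0.244], [0.4, -0.209], [0.327, -0.179], [0.306, -0.145]]
0.3 fork right corner [[0.493, -0.231], [0.402, -0.199], [0.333, -0.17], [0.313, -0.138]]
0.35 fork right corner [[0.489, -0.218], [0.403, -0.188], [0.339, -0.161], [0.32, -0.131]]
0.4 fork right corner [[0.484, -0.205], [0.405, -0.177], [0.345, -0.152], [0.328, -0.125]]
```

The jug's front face is at y≈-0.26 and the wrist fork reaches only y≈-0.20 there, so I can descend.

>>> arm_command:
  rows: "0 0 0 31 0 0 0; 0 0 0 31 0 0 0; 0 0 0 31 0 0 0; 0 0 0 30 0 0 0; 0 0 0 0 0 0 0"

```text
time_s: 3.17
position: [0.4737, -0.1313, 0.0342]
tool_rot: [[0.124, 0.992, -0.005], [0.992, -0.124, 0.003], [0.002, -0.005, -1.0]]
ft_force: [-0.7, 0.4, -0.1]
grip_width: 0.0854
```

>>> arm_command:
  rows: "0 0 0 3 0 0 0; 0 0 0 3 0 0 0; 0 0 0 0 0 0 0"

```text
time_s: 3.42
position: [0.4756, -0.1321, 0.0321]
tool_rot: [[0.124, 0.992, 0.003], [0.992, -0.124, -0.002], [-0.001, 0.003, -1.0]]
ft_force: [-0.2, -0.3, 0.5]
grip_width: 0.0853
```

Run:
```python
from h import *
im=eyes.get_image("side"); c=im[120:360,270:510]
cv2.imwrite("pics/side2.png",cv2.resize(c,None,fx=2.5,fy=2.5,interpolation=cv2.INTER_CUBIC)[:,:,::-1])
s=readout.observe();print(s["position"],s["ft_force"])
```

```text
[ 0.47540232 -0.13202308  0.03199753] [ 0.01617038 -0.82633757 -0.2626435 ]
```

View pics/side2.png

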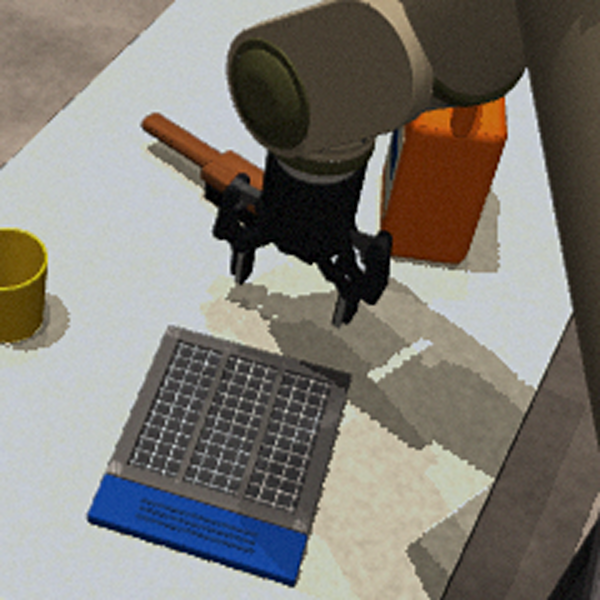

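The fingertips hang behind the screen, still about 25 mm above the table. I'll lower them in small steps while watching the force.

>>> arm_command:
  rows: "0 0 0 6 0 0 0; 0 0 0 5 0 0 0; 0 0 0 0 0 0 0; 0 0 0 0 0 0 0"

```text
time_s: 3.8
position: [0.4744, -0.1315, 0.0192]
tool_rot: [[0.124, 0.992, -0.001], [0.992, -0.124, 0.0], [0.0, -0.001, -1.0]]
ft_force: [0.0, -0.3, 0.3]
grip_width: 0.0854
```

>>> arm_command:
  rows: "0 0 0 4 0 0 0; 0 0 0 3 0 0 0; 0 0 0 2 0 0 0; 0 0 0 0 0 0 0"

```text
time_s: 4.13
position: [0.4743, -0.1315, 0.0098]
tool_rot: [[0.124, 0.992, -0.001], [0.992, -0.124, 0.0], [0.0, -0.001, -1.0]]
ft_force: [-0.2, 0.2, -0.4]
grip_width: 0.0856
```

Run:
```python
from h import *
im=eyes.get_image("side"); c=im[160:310,300:500]
cv2.imwrite("pics/side3.png",cv2.resize(c,None,fx=4,fy=4,interpolation=cv2.INTER_CUBIC)[:,:,::-1])
s=readout.observe();print(s["position"],s["ft_force"])
```

```text
[ 0.47440612 -0.13152759  0.01005709] [ 0.00104709 -0.44427372 -0.22885788]
```

View pics/side3.png

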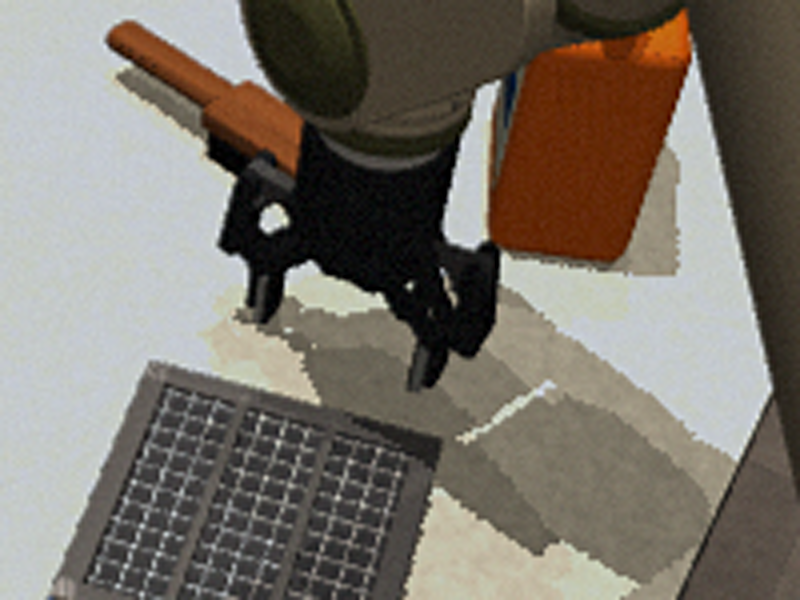

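>>> arm_command:
  rows: "0 6 0 2 0 0 0; 0 9 0 0 0 0 0; 0 9 0 0 0 0 0; 0 8 0 0 0 0 0; 0 8 0 0 0 0 0"

```text
time_s: 4.6
position: [0.4796, -0.0908, 0.0084]
tool_rot: [[0.123, 0.992, -0.0], [0.992, -0.123, -0.0], [-0.0, -0.0, -1.0]]
ft_force: [-1.1, -1.4, -0.7]
grip_width: 0.0853
```

>>> arm_command:
  rows: "0 8 0 0 0 0 0; 0 8 0 0 0 0 0; 0 8 0 0 0 0 0; 0 8 0 0 0 0 0; 0 8 0 0 0 0 0"

```text
time_s: 5.02
position: [0.4845, -0.0514, 0.0083]
tool_rot: [[0.124, 0.992, -0.0], [0.992, -0.124, -0.0], [-0.0, -0.0, -1.0]]
ft_force: [0.1, -1.1, 0.2]
grip_width: 0.0855
```

Run:
```python
from h import *
im=eyes.get_image("top"); cv2.imwrite("pics/top4.png",im[:,:,::-1])
measure(im,range(205,350))
im=eyes.get_image("side"); cv2.imwrite("pics/side4.png",im[:,:,::-1])
s=readout.observe();print(s["position"],s["ft_force"])
```

```text
edge pt [0. 0.] x axis [0. 0.] yaw 0.0 resid nan
strip yaw seam/front [np.float32(-1.1114925), np.float32(-0.2253912)]
strip center [0.49291467 0.12565672] seam y in table 0.0 ends [0. 0.] front [0. 0.]
[ 0.48446644 -0.05097858  0.00831502] [0.2107703  0.13707496 0.95411947]h.py:21: RuntimeWarning: invalid value encountered in scalar divide
  ed.append((a+.5+(w*np.arange(max(0,k-2),max(0,k-2)+len(w))).sum()/w.sum(),r))
```

View pics/side4.png

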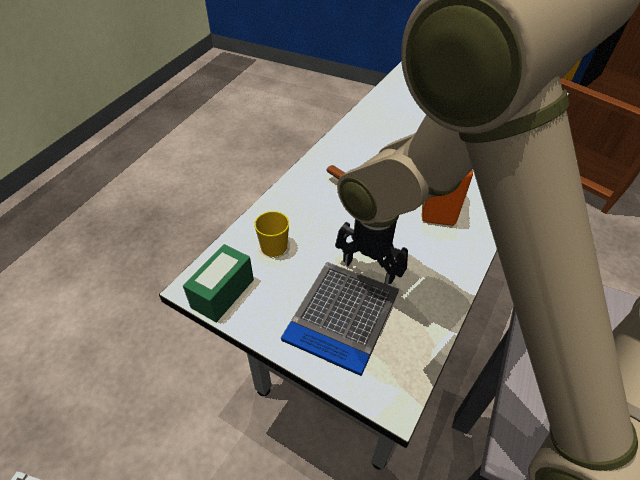

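>>> arm_command:
  rows: "0 8 0 0 0 0 0; 0 8 0 0 0 0 0; 0 8 0 0 0 0 0; 0 8 0 0 0 0 0; 0 8 0 0 0 0 0"

```text
time_s: 5.53
position: [0.4895, -0.0117, 0.0083]
tool_rot: [[0.124, 0.992, -0.0], [0.992, -0.124, 0.0], [-0.0, -0.0, -1.0]]
ft_force: [-1.3, -1.7, -0.4]
grip_width: 0.0855
```

>>> arm_command:
  rows: "0 8 0 0 0 0 0; 0 8 0 0 0 0 0; 0 7 0 0 0 0 0; 0 5 0 0 0 0 0; 0 0 0 0 0 0 0"

```text
time_s: 5.95
position: [0.493, 0.0163, 0.0083]
tool_rot: [[0.123, 0.992, 0.0], [0.992, -0.123, 0.0], [0.0, 0.0, -1.0]]
ft_force: [-0.8, 0.2, 0.6]
grip_width: 0.0857
```

Run:
```python
from h import *
im=eyes.get_image("top"); cv2.imwrite("pics/top5.png",im[:,:,::-1])
s=readout.observe();print(s["position"],s["tool_rot"],s["ft_force"])
```

```text
[0.49293985 0.01580203 0.00831645] [[ 1.23480475e-01  9.92347001e-01  3.87325096e-05]
 [ 9.92346983e-01 -1.23480480e-01  1.89940482e-04]
 [ 1.93269577e-04  1.49821482e-05 -9.99999981e-01]] [-0.46765537  0.18255547 -0.20875001]
```

View pics/top5.png

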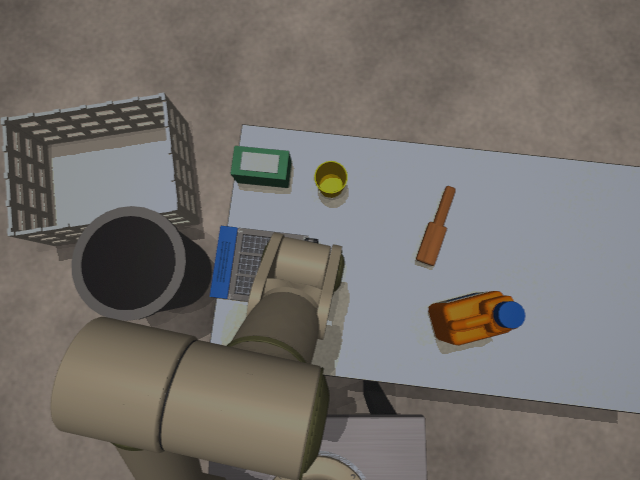

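The strip spans (220,227)–(211,296) and already crosses the edge. The seam is still about 10 px short. I'll measure that precisely against the edge line.

Run:
```python
from h import *
im0=cv2.imread("pics/top0.png")[:,:,::-1].copy()
im=cv2.imread("pics/top5.png")[:,:,::-1].copy()
p,d,n,_,_=measure(im0,list(range(128,145))+list(range(192,355)))
# seam now
_,_,_,c,ds=measure(im,list(range(130,143))+list(range(192,222)),c1=262)
print("vs im0 edge: seam mid y",(c-p)@n,"rel yaw",np.degrees(np.arctan2(ds[1],ds[0])-np.arctan2(d[1],d[0])))
t=np.array([.49294,.01580]);print("tcp y",(t-p)@n)
```

```text
edge pt [0.56939954 0.20576762] x axis [ 0.9926756 -0.1208104] yaw -6.9388757 resid 0.0011377852974309565
strip yaw seam/front [np.float32(5.28305), np.float32(5.192433)]
strip center [0.46750198 0.07757294] seam y in table -0.13956601083471093 ends [-0.12503244 -0.1534789 ] front [-0.08757975 -0.11672434]
edge pt [0.7302656  0.18620978] x axis [ 0.9929034  -0.11892341] yaw -6.8299737 resid 0.0008371887509797142
strip yaw seam/front [np.float32(-7.235328), np.float32(-7.2312965)]
strip center [0.52081792 0.18674449] seam y in table -0.024377317158272137 ends [-0.02482525 -0.02389853] front [0.01299695 0.01545394]
vs im0 edge: seam mid y -0.024752953372506877 rel yaw -0.29645282
tcp y -0.19781332570548832
```

>>> arm_command:
  rows: "0 7 0 0 0 0 0; 0 7 0 0 0 0 0; 0 6 0 0 0 0 0; 0 5 0 0 0 0 0; 0 0 0 0 0 0 0"

```text
time_s: 6.42
position: [0.496, 0.0411, 0.0083]
tool_rot: [[0.123, 0.992, 0.0], [0.992, -0.123, 0.0], [0.0, 0.0, -1.0]]
ft_force: [0.3, -0.4, 0.1]
grip_width: 0.0853
```

Run:
```python
from h import *
im=eyes.get_image("top"); cv2.imwrite("pics/top6.png",im[:,:,::-1])
p=np.array([0.56939954,0.20576762]);n=np.array([.1208104,.9926756])
_,_,_,c,ds=measure(im,list(range(130,143))+list(range(192,216)),c1=255)
print("vs im0 edge",(c-p)@n); s=readout.observe();print(s["position"],(s["position"][:2]-p)@n,s["ft_force"])
```

```text
edge pt [0.7195397  0.18749696] x axis [ 0.99288243 -0.11909883] yaw -6.840096 resid 0.0008205683811136471
strip yaw seam/front [np.float32(-7.0232944), np.float32(-7.9455066)]
strip center [0.52316663 0.21147134] seam y in table 0.00041593692269321507 ends [-5.68393332e-05  4.15640474e-04] front [0.03780237 0.03980592]
vs im0 edge 7.652775768311611e-05
[0.49603192 0.04068609 0.00834469] -0.17273598048538694 [-0.62716855 -0.26170031  0.22958083]
```

The seam is on the edge to within about 1 mm. I'll back off, lift clear and verify.

>>> arm_command:
  rows: "0 -8 0 0 0 0 0; 0 -12 0 0 0 0 0; 0 -15 0 0 0 0 0; 0 0 0 -15 0 0 0; 0 0 0 -30 0 0 0"

```text
time_s: 6.88
position: [0.49, 0.0036, 0.0516]
tool_rot: [[0.127, 0.992, -0.006], [0.992, -0.127, 0.001], [0.001, -0.006, -1.0]]
ft_force: [0.7, 0.7, -0.2]
grip_width: 0.0854
```

>>> arm_command:
  rows: "0 0 0 -38 0 0 0; 0 0 0 -38 0 0 0; 0 0 0 -38 0 0 0; 0 0 0 -38 0 0 0; 0 0 0 -38 0 0 0"

```text
time_s: 7.3
position: [0.491, 0.0041, 0.2454]
tool_rot: [[0.125, 0.992, 0.0], [0.992, -0.125, -0.0], [-0.0, 0.0, -1.0]]
ft_force: [0.4, -0.9, -0.7]
grip_width: 0.0852
```

>>> arm_command:
  rows: "0 -38 0 -10 0 0 0; 0 -38 0 -10 0 0 0; 0 -38 0 -10 0 0 0; 0 -20 0 0 0 0 0; 0 0 0 0 0 0 0"

```text
time_s: 7.72
position: [0.4742, -0.1323, 0.2736]
tool_rot: [[0.13, 0.992, 0.001], [0.992, -0.13, -0.001], [-0.001, 0.001, -1.0]]
ft_force: [0.3, 1.1, -0.1]
grip_width: 0.0853
```

Run:
```python
from h import *
im=eyes.get_image("top"); a=im.copy(); b=eyes.get_image("side")
cv2.imwrite("pics/fin.png",cv2.resize(np.hstack([a,b]),(800,300),interpolation=cv2.INTER_AREA)[:,:,::-1])
p=np.array([0.56939954,0.20576762]);n=np.array([.1208104,.9926756])
_,_,_,c,ds=measure(im,list(range(130,143))+list(range(192,216))+list(range(300,350)),c1=255)
print("vs im0 edge",(c-p)@n); s=readout.observe();print(s["position"],s["qvel"],s["time_s"])
i0=cv2.imread("pics/top0.png")[:,:,::-1]
df=cv2.absdiff(a,i0).max(2)
for nm,(r,r2,q,q2) in dict(box=(140,195,225,298),cup=(155,200,308,352),brush=(180,270,410,460),jug=(285,350,425,530)).items(): print(nm,(df[r:r2,q:q2]>50).mean().round(3))
```

```text
edge pt [0.52344203 0.21159005] x axis [ 0.9925878  -0.12152944] yaw -6.980379 resid 0.0010492167078884917
strip yaw seam/front [np.float32(-7.100127), np.float32(-7.9455066)]
strip center [0.52316679 0.21150747] seam y in table -0.00011541437192937506 ends [-0.00045891 -0.00031474] front [0.03738965 0.03906427]
vs im0 edge 0.00011241694473375359
[ 0.47439812 -0.12890467  0.27306788] [ 2.47781824 -0.11221728  0.46528292  0.22193704  0.03600899  0.55311418] 7.8167
box 0.0
cup 0.0
brush 0.267
jug 0.229
```

View pics/fin.png

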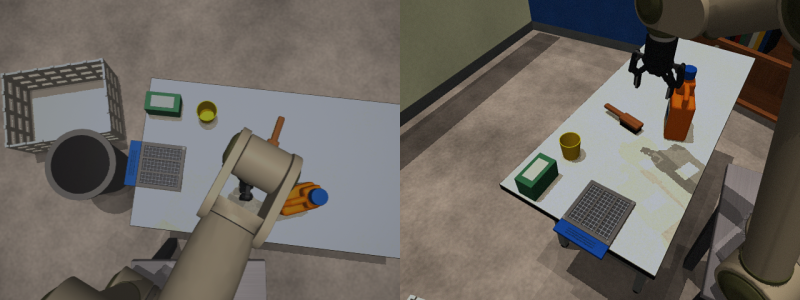

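The final views show the strip hanging off with the seam on the edge and all four bystanders in place. The brush and jug pixel differences come from the arm blocking the camera's view. I'll let the arm settle and hand the job in.

>>> arm_command:
  rows: "0 0 0 0 0 0 0; 0 0 0 0 0 0 0; 0 0 0 0 0 0 0"

```text
time_s: 8.07
position: [0.475, -0.1269, 0.2732]
tool_rot: [[0.123, 0.992, -0.0], [0.992, -0.123, 0.0], [0.0, -0.0, -1.0]]
ft_force: [0.1, -0.1, -0.9]
grip_width: 0.0854
```

```bash
python3 -c "
from rig import env; print(env.close_job())"
```

```text
the job is handed in; nothing more can be done
None
```

I pushed the lint screen by its back edge with both open fingertips. This turned it square to the table and slid its seam onto the free end's edge, and I then backed off, lifted clear and handed in at about 8 s.

- **Seam:** in the last top image it measured within about 0.5 mm of the edge at both ends, and about 0.1° off square.
- **Overhang:** the strip's front side measured 37–39 mm past the edge, against 40 mm ideal. That disagrees with the seam reading by 1–3 mm, but is still inside the 8 mm tolerance.
- **Box and cup:** they showed no change in the image comparison.
- **Brush and jug:** the automatic comparison failed for these two because the arm was in the way. The side view showed both upright and apparently unmoved. I did not measure their positions at the end.

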